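# Restock a spring-fed spice drum rack

## Robot

A 6-joint arm with a two-finger parallel gripper is mounted at the origin on a cart in front of the work surface, level with it; the furniture and walls round the work are solid. World frame = base frame: x ahead of the robot, y to its left, z up, the work surface at z = 0. Lengths are in m, angles in rad, forces in N, time in s.
With the tool pointing down it reaches from about 0.35 to 0.975 m from the base axis. Payload 7.1 kg.
Tool frame: the origin (TCP) lies at the centre of the arm's flange, where the gripper is bolted on; the fingertips stand 182 mm ahead of it and the grasp point (between the pads) lies 163 mm ahead of it; z points along the fingers, y is the line along which they close (so a half turn about z gives the same grasp; the last joint's range is limited). The gripper opens to 88 mm and grips with 3 to 60 N. Pads are 20 mm wide; open, the fingers measure 115 mm over their backs; the gripper's body (75 mm by 178 mm) begins 61 mm behind the grasp point.
Start: joints at [-1.361, 0.423, 1.63, -0, 1.089, -0.019], TCP at [0.142, -0.609, 0.405] pointing down, gripper open.
Joint ranges: [-3, 3], [-0.9, 2.11], [0.09, 2.58], [-1.31, 4.45], [0.11, 2.69], [-2.54, 2.54]. Speed limits (rad/s): [2.39, 2.39, 3.01, 3.14, 3.14, 3.14].

## Interface

Orientations are given as a unit quaternion [w, x, y, z].
In Python, from workcell import env gives the robot as it stands. Calls block until the motion is done:
- env.move_pose(position, orientation): joint-space move of the TCP to a pose.
- env.movel(position, vel=0.15, frame=None): straight line of the TCP; frame=None keeps the orientation; vel is the mean speed in m/s.
- env.movej(angles): joint-space move.
- env.ungrasp() and env.close_gripper(squeeze=None): open the fingers fully, or close them until they stop; squeeze is the grip in N (None keeps the last).
- env.wait(seconds).
- env.inverse_kinematics(position, orientation): joint angles nearest the present ones, or None.
- env.grab_frame(name): name is "scene" or "top"; returns a dict with "color" (480x640x3 uint8, red, green, blue), "depth" (480x640 float32, m along the optical axis (not along the pixel's ray), 0 where there is no reading), "camera_matrix" (3x3 intrinsics, pixels), "extrinsics" (4x4, takes a point from world to camera coordinates). Camera axes: x right, y up, looking along -z (the intrinsics and any distortion apply to the point x, -y, -z); pixel columns grow to the right and rows downward; lengths in m; the calibration is good to about 2 mm. A picture is of the moment at which its call begins.
A pose or a line that the arm cannot do raises env.Unreachable and nothing moves.
- env.close_job(): hands the job in; it is judged then, once.
Readings, each from a call of its own:
- env.read_time_s(): time.
- env.read_joint_positions(): joint angles.
- env.read_qd(): joint speeds.
- env.read_joint_torque(): joint torques, N m.
- env.read_position(): TCP position.
- env.read_tool_rot(): TCP orientation.
- env.read_contact_force(): force on the tool from outside, world axes, zero at the start.
- env.read_wrist_torque(): the same for the moment, N m.
- env.read_finger_gap(): opening from 0.0 (shut) to 1.0 (fully open).
- env.read_grip_force(): force on a finger pad.
Only numpy, scipy, OpenCV 4.12 (cv2) and the standard library are available. Lean on these libraries where they do the work, as an engineer would, in place of code of your own. Each camera call takes 0.05 s, during which the arm holds its last target. There are 200 camera calls.

## Task

Add the spare striped drum to the spring-fed rack, behind the two drums already in it: pull the follower back by its knob and park it with its pin down in the catch, let go, and set the drum upright in the gap without dropping it. Then lift the pin out and let the follower in slowly by hand until it presses on the row. Do not force the pin against the catch, and leave the other things alone.

Things in the scene. Friction and masses are not known exactly. Their poses are not given: they have to be found in the camera images.
- rack: Low aluminium channel for one row of drums, 265 mm long, 56 mm wide, fixed to the worktop. Origin: on the worktop under the inner face of its front lip, on the centre line. +x runs along the channel to the rear, +z up. Floor top at z = 6 mm; inside width 50 mm between side walls whose rolled edge tops out at z = 34 mm; front lip 37 mm high.
- follower (a joint): Slide of the black sprung follower, in m: distance from the lip's inner face back to the follower's flat front face (46 mm wide, z = 7 to 93 mm). A spring always drives it to the lip, with 6 N at the start (about 0.092) and 9 N fully back; it is lightly damped. Parked it reads 0.16 to 0.18.
- knob (a point): Middle of the black knob of the follower's locking pin, 38 mm behind the follower's face, on the centre line, 100 mm above the worktop with the pin down. The knob is upright and round, 22 to 25 mm across, z = 86 to 113 mm; its slim steel rod is all there is below it down to z = 57 mm. It is the only handle: pull it along the rack to move the follower, lift it to raise the pin.
- plunger (a joint): Height of the locking pin and its knob, in m: 0 fully down, 0.012 fully up. A light spring presses it down with 2 to 4 N. Pin 7 mm thick, flat tip, 1.5 mm above the rack's floor when down.
- catch: Steel catch on the rack's floor; origin on the floor at x = 208 mm in the rack. Going back the pin meets a ramp, a flat land (8 mm long, 7.5 mm above the lowered pin's tip), a notch 10 mm wide that takes the pin fully down, then a level land 16 mm long. Its plate is clamped in slots: the notch's middle lies up to 8 mm either way of this origin along x, unmeasured; find it by feel.
- drum_front: Striped card spice drum standing in the rack against the lip: round, 46 mm across at the lid, 45 mm below it, 98 mm high. Origin: centre of its underside.
- drum_mid: The like drum standing behind it in the rack, against the follower. Origin: centre of its underside.
- spare_drum: The like drum to be added, 75 to 155 g, standing on the worktop to the right of the rack. Origin: centre of its underside. In the full row the drums stand 46.4 mm apart, the last 115 mm from the lip, the follower at 0.138.
- sauce_bottle: Bystander: dark sauce bottle, 40 mm across, 145 mm high, on the worktop near the spare drum; they change places. Origin: centre of its underside.
- flat_tin: Bystander: flat round tin, 86 mm across, 40 mm high, left of the rack. Origin: centre of its underside.
- ketchup_bottle: Bystander: red ketchup bottle, 48 mm across, 198 mm high, left of and behind the rack. Origin: centre of its underside.
Things that resemble listed ones, but are neither listed nor needed, are in the scene too. Leave any turquoise look-alike of the drum_mid alone.

How it is judged:
On the way, in this order (a step that is already met when the one before it is completed fails the run):
1. the follower is pulled back and parked: its pin is down in the catch and holds it, with the hand off it (value of joint follower above 0.155 m and value of joint plunger below 0.002 m and contact force between the fingers and rack below 0.1 N), for 0.2 s.
2. the spare drum stands upright on the rack's floor in the gap, let go, while the follower is still parked (value of joint follower above 0.155 m and value of joint plunger below 0.002 m and x of spare_drum in the frame of rack above 0.108 m and y of spare_drum in the frame of rack between -0.004 and 0.004 m and z of spare_drum in the frame of rack below 0.009 m and angle between spare_drum's own z axis and vertical below 0.08 rad and contact force between the fingers and spare_drum below 0.1 N), for 0.2 s.
At the end, for the whole second after the job is handed in: All three drums stand upright in one row on the rack's floor, within about 4 mm of their places from the lip back, at rest; the follower has closed up on the last one (134 to 142 mm from the lip) and presses on it with its spring; the pin knob is down and nothing is held (x of drum_front in the frame of rack between 0.0185 and 0.0275 m and y of drum_front in the frame of rack between -0.004 and 0.004 m and z of each of drum_front, drum_mid, spare_drum in the frame of rack below 0.009 m and angle between each of drum_front, drum_mid, spare_drum's own z axis and vertical below 0.08 rad and linear speed of each of drum_front, drum_mid, spare_drum below 0.02 m/s and x of drum_mid in the frame of rack between 0.0649 and 0.0739 m and y of drum_mid in the frame of rack between -0.004 and 0.004 m and x of spare_drum in the frame of rack between 0.1113 and 0.1203 m and y of spare_drum in the frame of rack between -0.004 and 0.004 m and value of joint follower between 0.134 and 0.142 m and value of joint plunger below 0.002 m and contact force between rack and spare_drum above 2 N); the robot touches nothing.
It fails at once if the pin is forced against the catch (over 25 N) (contact force between plunger and catch above 25 N).
It fails at once if the spare drum is rammed into the rack (over 40 N between them) or dropped (falls freely over 0.6 m/s, about 2 cm) (contact force between spare_drum and rack above 40 N or (linear speed of spare_drum above 0.6 m/s and contact force between the fingers and spare_drum below 0.1 N)).
It fails at once if the follower is let snap forward, over 0.3 m/s with its pin still up (velocity of joint follower below -0.3 m/s and value of joint plunger above 0.003 m).
It fails at once if a drum already in the rack is lifted out or tipped over (angle between any of drum_front, drum_mid's own z axis and vertical above 0.3 rad or z of any of drum_front, drum_mid in the frame of rack above 0.03 m).
It fails at once if a bystander is disturbed: sauce bottle, ketchup bottle or flat tin moved over 20 mm (distance of any of sauce_bottle, ketchup_bottle, flat_tin from where it was at the start of the episode above 0.02 m).
It also fails if it takes over 72 s, if anything falls off the work surface, if the arm or the gripper's body presses on something with over 40 N, if the wrist force passes 120 N, or if a joint passes its speed limit or range.

## Working session

There is one attempt and no reset: what is moved stays moved. The work goes in short steps, each a Python script; the robot and the scene stay as the last script left them, time stands still between calls to the robot, and variables do not carry over. Pictures are saved under pics/ and viewed, at most 10 in all, crops included, and the job is handed in when it is done.

```bash
ls; mkdir -p pics
cat > h.py <<'E'
import numpy as np, cv2
from workcell import env
def grab(n):
    f=env.grab_frame(n); np.savez(f'pics/{n}.npz',**{k:np.asarray(v) for k,v in f.items()}); return f
def world(f,u,v,z=None):
    K=np.asarray(f['camera_matrix']);T=np.asarray(f['extrinsics']);R=T[:3,:3];t=T[:3,3]
    d=np.array([(u-K[0,2])/K[0,0],-(v-K[1,2])/K[1,1],-1.])
    c=-R.T@t; w=R.T@d
    s=(z-c[2])/w[2] if z is not None else float(f['depth'][int(v),int(u)])
    return c+s*w
def pix(f,p):
    K=np.asarray(f['camera_matrix']);T=np.asarray(f['extrinsics'])
    q=T[:3,:3]@np.asarray(p)+T[:3,3]; q=np.array([q[0],-q[1],-q[2]]); q=K@q; return q[:2]/q[2]
E
python3 - <<'E'
from h import *
for n in('scene','top'):
    f=grab(n); cv2.imwrite(f'pics/{n}0.png',f['color'][:,:,::-1]); T=f['extrinsics']; print(n,f['camera_matrix'],-T[:3,:3].T@T[:3,3],T[:3,:3])
print(env.read_time_s(),env.read_tool_rot(), f.keys())
E
```

```text
pics
scene [[568.37239903   0.         318.11651924]
 [  0.         568.37239903 236.7745574 ]
 [  0.           0.           1.        ]] [-0.4401236   0.84946518  0.72786451] [[-0.63423272 -0.77298677  0.01550199]
 [ 0.35924507 -0.27688606  0.89122224]
 [-0.68461072  0.57081132  0.45330189]]
top [[472.04900392   0.         320.64923627]
 [  0.         472.04900392 242.27926142]
 [  0.           0.           1.        ]] [0.41543465 0.06409576 1.30957238] [[-0.02615298 -0.99961551  0.0092114 ]
 [ 0.99609109 -0.02528085  0.08463693]
 [-0.08437152  0.01138891  0.99636928]]
0.1 [-6.66005153e-04  9.93463695e-01  1.14146568e-01 -6.38342404e-05] dict_keys(['color', 'depth', 'camera_matrix', 'extrinsics'])
```

View pics/scene0.png

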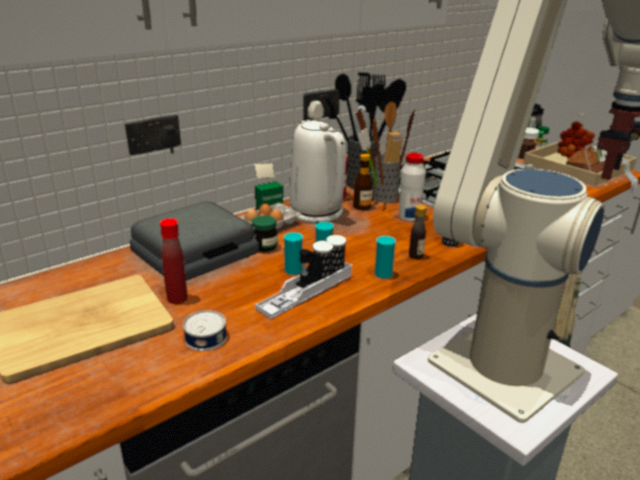

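View pics/top0.png

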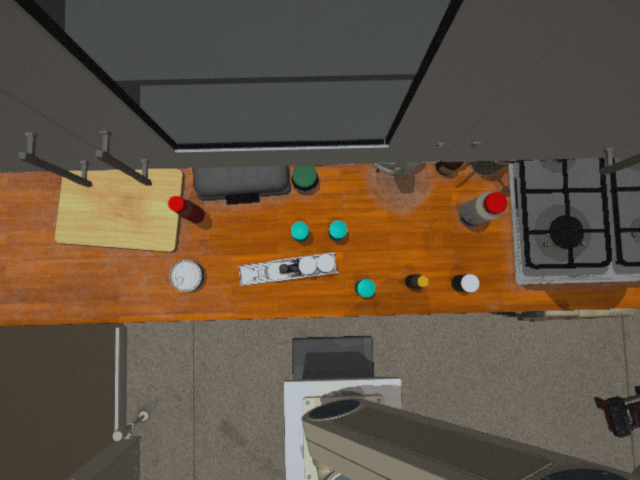

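The candidates for the spare drum are the white-lidded one at top (467,284), the turquoise look-alikes at (366,288), (338,230) and (300,231), and the two racked drums at (308,265) and (326,264). By the description, and because it stands to the right next to the sauce bottle (418,282), I choose (467,284). A close crop will check that.

Run:
```python
from h import *
f=dict(np.load('pics/top.npz')); s=dict(np.load('pics/scene.npz'))
c=f['color'][:,:,::-1]
a=cv2.resize(c[240:300,230:350],None,fx=6,fy=6,interpolation=cv2.INTER_CUBIC)
b=cv2.resize(c[255:310,400:490],None,fx=4,fy=4,interpolation=cv2.INTER_CUBIC)
o=np.zeros((600,800,3),np.uint8); o[:360,:720]=a; o[365:585,:360]=b
e=cv2.resize(s['color'][225:260,410:470,::-1],None,fx=6,fy=6,interpolation=cv2.INTER_CUBIC); o[365:575,400:760]=e
cv2.imwrite('pics/crop1.png',o)
hsv=cv2.cvtColor(f['color'],cv2.COLOR_RGB2HSV)
m=((hsv[...,1]<60)&(hsv[...,2]>110)).astype(np.uint8)
n,l,st,ce=cv2.connectedComponentsWithStats(m)
for i in range(1,n):
    x,y,w,h,A=st[i]
    if 20<A<4000 and 150<x<500 and 225<y<300: print(st[i],ce[i].round(1),world(f,*ce[i],0.098).round(4),world(f,*ce[i]).round(3))
for n,p in dict(spare=(467,284),sauce=(423,281),turq=(366,288),t2=(338,230),t3=(300,231),d1=(326,264),d2=(308,265),knob=(291,267),cup=(300,150),cup2=(300,120)).items(): print(n,world(f,*p).round(3))
```

```text
[ 239  252   99   34 1719] [286.8 268.9] [0.4518 0.1386 0.098 ] [0.451 0.138 0.114]
[170 260  32  32 796] [185.1 275.5] [0.4417 0.3984 0.098 ] [0.443 0.416 0.034]
[461 274  19  18 260] [469.7 282.7] [ 0.4043 -0.3292  0.098 ] [ 0.404 -0.328  0.101]
spare [ 0.401 -0.322  0.1  ]
sauce [ 0.412 -0.198  0.147]
turq [ 0.398 -0.062  0.099]
t2 [0.549 0.004 0.095]
t3 [0.549 0.103 0.099]
d1 [0.462 0.038 0.104]
d2 [0.46  0.084 0.108]
knob [0.459 0.131 0.035]
cup [0.607 0.083 0.641]
cup2 [0.618 0.079 0.734]
```

View pics/crop1.png

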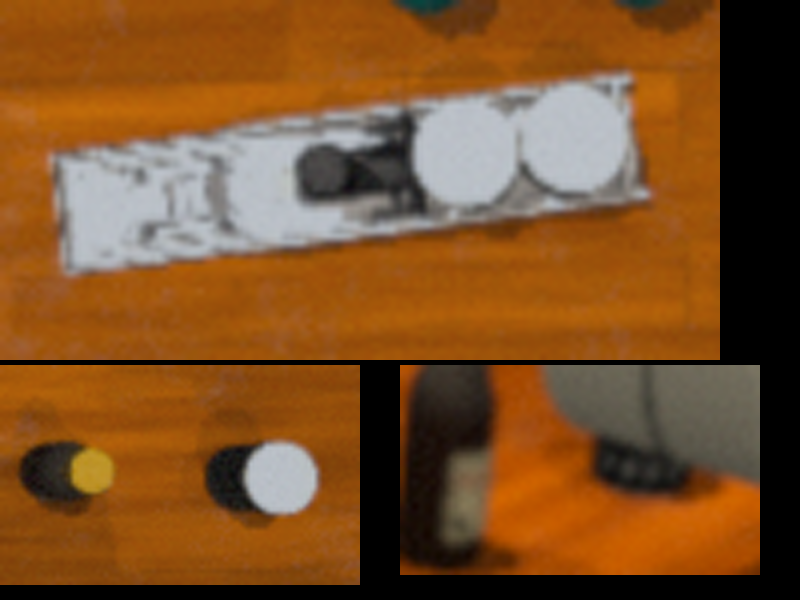

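The crop confirms the choice: a white lid at (469.7,282.7), and its body is spotted black in the scene crop. In the rack, the lids are at (307.3,264.6) and (325.6,262.6), the knob is at (283.9,268.2), and the lip is at the right end. Next I compute the rack frame and check reachability.

Run:
```python
from h import *
f=dict(np.load('pics/top.npz'))
g=lambda x,y:((x+.5)/6-.5+230,(y+.5)/6-.5+240)
F=world(f,*g(576,138),.104);M=world(f,*g(466,150),.104);K=world(f,*g(326,172),.113)
cs=[world(f,*g(*p),z) for p,z in [((52,155),.034),((68,272),.034),((630,75),.037),((648,198),.037)]]
for n,p in zip(('F','M','K','rl','rr','fl','fr'),[F,M,K]+cs): print(n,p.round(4))
print('FM',np.linalg.norm(F-M),'MK',np.linalg.norm((M-K)[:2]),'len',np.linalg.norm((cs[0]-cs[2])[:2]),np.linalg.norm((cs[1]-cs[3])[:2]),'w',np.linalg.norm((cs[0]-cs[1])[:2]))
for a,b in((F,K),(cs[2],cs[0]),(cs[3],cs[1]),(F,M)): print('yaw',np.degrees(np.arctan2((b-a)[1],(b-a)[0])))
print('ketchup',world(f,177,203,.198),'tin',world(f,185.1,275.5,.04))
```

```text
F [0.4652 0.0391 0.104 ]
M [0.4613 0.086  0.104 ]
K [0.4532 0.1451 0.113 ]
rl [0.4665 0.2733 0.034 ]
rr [0.4139 0.2667 0.034 ]
fl [0.4957 0.0126 0.037 ]
fr [0.4402 0.0061 0.037 ]
FM 0.04708275982141812 MK 0.05961927574511278 len 0.26229501136016103 0.26192416820252395 w 0.052965741409899236
yaw 96.45260464596147
yaw 96.38565415129503
yaw 95.7544975647897
yaw 94.7471545810896
ketchup [0.61174381 0.3897937  0.198     ] tin [0.44295024 0.41457189 0.04      ]
```

```bash
cat >> h.py <<'E'
from scipy.spatial.transform import Rotation as Ro
TH=np.radians(96.2); EX=np.array([np.cos(TH),np.sin(TH),0]); EY=np.array([-EX[1],EX[0],0]); O=np.array([.4679,.0164,0])
def q(sgn):
    y=sgn*EY; z=np.array([0,0,-1.]); x=np.cross(y,z)
    a=Ro.from_matrix(np.c_[x,y,z]).as_quat(); return [a[3],a[0],a[1],a[2]]
def rk(x,y,z): return O+EX*x+EY*y+[0,0,z+.163]   # TCP for grasp point in rack frame
def st(*a): 
    p=env.read_position()-O; F=np.asarray(env.read_contact_force())
    print(*a,'t%.2f x%.4f y%.4f z%.4f'%(env.read_time_s(),p@EX,p@EY,p[2]-.163),'F',[round(float(v),1) for v in(F@EX,F@EY,F[2])],'gap%.3f grip%.1f'%(env.read_finger_gap(),env.read_grip_force()),flush=True)
E
python3 - <<'E'
from h import *
for s in(1,-1):
    for p in (rk(.130,0,.25),rk(.215,0,.1),rk(.118,0,.08),np.array([.4043,-.3292,.08+.163])): print(s,env.inverse_kinematics(p,q(s)))
s=min((1,-1),key=lambda s:abs(env.inverse_kinematics(rk(.13,0,.25),q(s))[5]))
print('s',s)
env.move_pose(rk(.130,0,.25),q(s)); st('above')
env.movel(rk(.130,0,.13),.25); st('pre')
for n in('scene','top'):
    f=grab(n)
    cv2.imwrite(f'pics/{n}1.png',f['color'][:,:,::-1])
s=cv2.imread('pics/scene1.png')[200:330,230:400]; t=cv2.imread('pics/top1.png')[220:300,220:360]
o=np.zeros((600,800,3),np.uint8); o[:390,:510]=cv2.resize(s,None,fx=3,fy=3); t=cv2.resize(t,None,fx=2.5,fy=2.5); o[395:395+t.shape[0],:t.shape[1]]=t
cv2.imwrite('pics/c2.png',o)
E
```

```text
1 None
1 None
1 None
1 [-7.06194151e-01  5.25099793e-01  1.94979000e+00 -4.44089210e-16
  6.66702859e-01  2.32718809e+00]
-1 [ 2.85542744e-01  1.92780285e-01  1.94124056e+00 -4.44089210e-16
  1.00757181e+00  1.77332330e-01]
-1 [ 4.53817026e-01  4.67327671e-01  1.98898079e+00 -4.44089210e-16
  6.85284195e-01  3.45606613e-01]
-1 [ 2.60641133e-01  4.78715761e-01  2.05153373e+00 -4.44089210e-16
  6.11343161e-01  1.52430720e-01]
-1 [-7.06194151e-01  5.25099793e-01  1.94979000e+00 -4.44089210e-16
  6.66702859e-01 -8.14404564e-01]Traceback (most recent call last):
  File "<stdin>", line 4, in <module>
  File "<stdin>", line 4, in <lambda>
TypeError: 'NoneType' object is not subscriptable
```

```bash
echo 'Q=q(-1)' >> h.py
python3 - <<'E'
from h import *
env.move_pose(rk(.130,0,.25),Q); st('above')
env.movel(rk(.130,0,.13),.25); st('pre')
for n in('scene','top'):
    f=grab(n)
    cv2.imwrite(f'pics/{n}1.png',f['color'][:,:,::-1])
s=cv2.imread('pics/scene1.png')[200:330,230:400]; t=cv2.imread('pics/top1.png')[220:300,220:360]
o=np.zeros((600,800,3),np.uint8); o[:390,:510]=cv2.resize(s,None,fx=3,fy=3); t=cv2.resize(t,None,fx=2.5,fy=2.5); o[395:395+t.shape[0],:t.shape[1]]=t
cv2.imwrite('pics/c2.png',o)
E
```

```text
above t2.98 x0.1295 y-0.0002 z0.2500 F [-0.6, -0.2, -0.4] gap1.000 grip0.0
pre t3.61 x0.1298 y-0.0005 z0.1304 F [-0.5, -0.5, 0.1] gap0.997 grip0.0
```

View pics/c2.png

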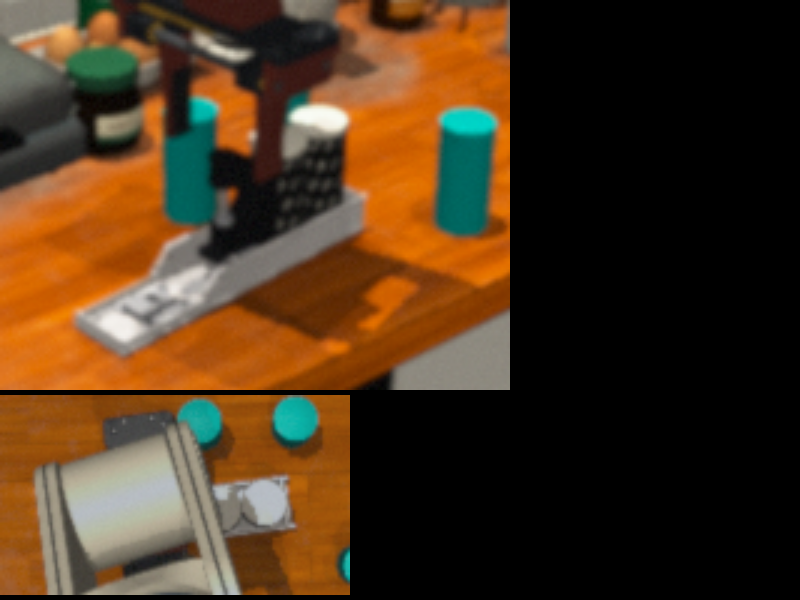

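The picture shows the fingers straddling the black knob (crop 228,170). The catch is the dark slotted plate at crop (140,308). Next I grip and lift.

Run:
```python
from h import *
env.movel(rk(.130,0,.100),.15); st('down')
env.close_gripper(20); st('grip'); env.wait(.2); st('grip2')
p0=np.array(env.read_position()); print(repr(p0))
for dz in(.004,.008,.0105):
    env.movel(p0+[0,0,dz],.05); st(dz)
```

```text
down t4.06 x0.1300 y-0.0002 z0.1007 F [-0.2, -0.2, 0.1] gap1.001 grip0.0
grip t5.08 x0.1300 y0.0003 z0.0999 F [-0.4, 1.7, 2.2] gap0.262 grip20.0
grip2 t5.28 x0.1300 y0.0003 z0.0999 F [0.8, 3.0, 1.4] gap0.266 grip20.0
array([0.45359094, 0.14558208, 0.26293433])
0.004 t5.53 x0.1299 y0.0004 z0.1039 F [0.7, 1.4, -3.3] gap0.264 grip20.0
0.008 t5.78 x0.1299 y0.0004 z0.1080 F [1.2, 2.4, -3.3] gap0.265 grip20.0
0.0105 t6.03 x0.1300 y0.0004 z0.1105 F [-0.6, 2.4, -3.7] gap0.266 grip20.0
```

```bash
cat > pull.py <<'E'
from h import *
p0=np.array([0.45359094, 0.14558208, 0.26293433])
env.movel(p0+EX*.0400+[0,0,.0105],.10); st('mid')
env.movel(p0+EX*.0685+[0,0,.0105],.08); st('back')
dx=.0685; found=False
while dx<.0890 and not found:
    env.movel(p0+EX*dx+[0,0,.0088],.03)
    for dz in(.0072,.006,.0048):
        env.movel(p0+EX*dx+[0,0,dz],.03); fz=env.read_contact_force()[2]
        if fz>1.0: break
    else: found=True
    st('probe dx%.4f dz%.4f'%(dx,dz))
    if not found:
        env.movel(p0+EX*dx+[0,0,.0095],.05); dx+=.0016
print('found',found,dx)
E
python3 pull.py
```

```text
mid t6.58 x0.1697 y0.0004 z0.1102 F [-7.4, 0.8, -4.6] gap0.263 grip20.0
back t7.08 x0.1980 y0.0003 z0.1102 F [-7.9, -0.1, -3.7] gap0.264 grip20.0
probe dx0.0685 dz0.0072 t7.58 x0.1977 y0.0003 z0.1073 F [-8.0, 1.2, 2.6] gap0.264 grip20.0
probe dx0.0701 dz0.0072 t8.33 x0.1993 y0.0002 z0.1073 F [-8.1, 1.5, 1.5] gap0.264 grip20.0
probe dx0.0717 dz0.0072 t9.08 x0.2009 y0.0003 z0.1071 F [-8.6, 1.4, 1.1] gap0.266 grip20.0
probe dx0.0733 dz0.0048 t10.33 x0.2025 y0.0003 z0.1045 F [-7.4, 0.7, -2.9] gap0.265 grip20.0
found True 0.07330000000000002
```

Run:
```python
from h import *
p0=np.array([0.45359094, 0.14558208, 0.26293433]); dx=.0733
for dz in(.003,.0015,.0005): env.movel(p0+EX*dx+[0,0,dz],.03); st(dz)
for i in range(6):
    dx-=.0006; env.movel(p0+EX*dx+[0,0,.0005],.02); st('fwd'); 
    if env.read_contact_force()@EX>-3: break
```

```text
0.003 t10.58 x0.2025 y0.0003 z0.1027 F [-8.7, -0.2, -3.5] gap0.263 grip20.0
0.0015 t10.83 x0.2025 y0.0003 z0.1012 F [-8.9, 0.5, -4.0] gap0.266 grip20.0
0.0005 t11.08 x0.2025 y0.0003 z0.1002 F [-8.0, 0.2, -3.0] gap0.263 grip20.0
fwd t11.33 x0.2021 y0.0003 z0.1003 F [-5.0, 0.6, -2.4] gap0.262 grip20.0
fwd t11.58 x0.2019 y0.0003 z0.1003 F [-5.1, 1.6, -3.7] gap0.260 grip20.0
fwd t11.83 x0.2015 y0.0003 z0.1004 F [-2.1, -0.3, -5.3] gap0.262 grip20.0
```

Run:
```python
from h import *
env.ungrasp(); st('open'); env.wait(.3)
env.movel(np.array(env.read_position())+[0,0,.17],.3); st('up')
S=np.array([.4043,-.3292,0])
env.move_pose(S+[0,0,.163+.25],Q); st('over spare')
f=grab('scene'); g=grab('top')
env.movel(S+[0,0,.163+.13],.25); 
h=grab('scene')
o=np.zeros((600,800,3),np.uint8)
o[:300,:390]=cv2.resize(f['color'][220:320,240:370,::-1],None,fx=3,fy=3)
o[:300,400:790]=cv2.resize(h['color'][180:280,400:530,::-1],None,fx=3,fy=3)
o[305:545,:520]=cv2.resize(g['color'][240:300,230:360,::-1],None,fx=4,fy=4)
cv2.imwrite('pics/c3.png',o)
```

```text
open t12.93 x0.2014 y0.0003 z0.1004 F [-0.7, 0.2, -0.6] gap0.996 grip0.0
up t13.94 x0.2013 y0.0009 z0.2694 F [-0.6, -0.4, -0.2] gap1.003 grip0.0
over spare t15.92 x-0.3361 y0.1001 z0.2499 F [-0.5, -0.2, -0.6] gap0.999 grip0.0
```

View pics/c3.png

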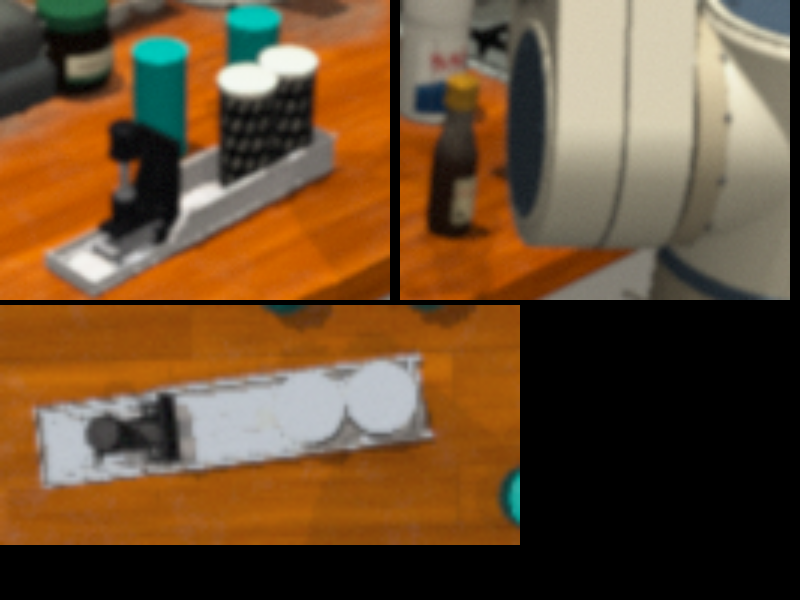

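The picture shows the follower parked (knob at top crop (103,433), pin down in the scene crop), both drums upright and a clear gap. Next I grasp the spare.

Run:
```python
from h import *
S=np.array([.4043,-.3292,0])
env.movel(S+[0,0,.163+.075],.15); st('at spare')
env.close_gripper(15); env.wait(.2); st('grip')
p=np.array(env.read_position())
env.movel(p+[0,0,.02],.08); env.wait(.2); st('lift')
env.movel(p+[0,0,.185],.25); st('high')
env.move_pose(rk(.121,.0005,.26),Q); st('over gap')
env.movel(rk(.121,.0005,.20),.2); env.wait(.1)
f=grab('scene'); g=grab('top')
o=np.zeros((600,800,3),np.uint8)
o[:480,:520]=cv2.resize(f['color'][190:310,250:380,::-1],None,fx=4,fy=4)
cv2.imwrite('pics/c4.png',o); st()
```

```text
at spare t17.22 x-0.3371 y0.1002 z0.0759 F [-0.1, 0.3, -0.4] gap0.996 grip0.0
grip t18.15 x-0.3367 y0.1006 z0.0750 F [-0.5, -0.0, 2.2] gap0.520 grip15.0
lift t18.75 x-0.3366 y0.1007 z0.0947 F [0.1, 1.1, -2.0] gap0.518 grip15.0
high t19.56 x-0.3363 y0.1010 z0.2588 F [1.0, -0.2, -0.6] gap0.518 grip15.0
over gap t21.27 x0.1204 y0.0003 z0.2598 F [-0.3, -0.3, -1.1] gap0.520 grip15.0
t21.92 x0.1209 y-0.0001 z0.2013 F [0.4, 0.0, -1.1] gap0.519 grip15.0
```

View pics/c4.png

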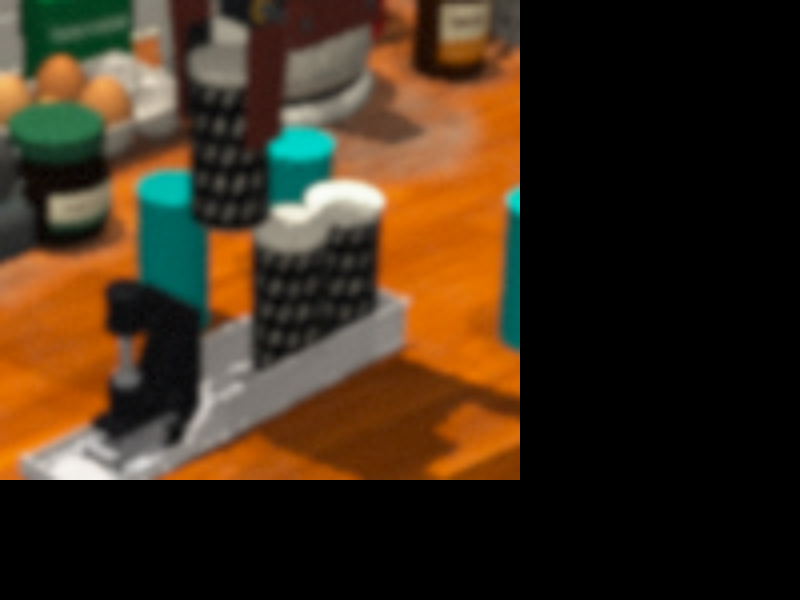

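Run:
```python
from h import *
f=dict(np.load('pics/scene.npz'))
g=lambda a,b:np.array(pix(f,O+EX*a+[0,0,b]))
for n,a,b in(('mid lid',.0694,.104),('front lid',.023,.104),('spare lid',.121,.224),('spare bottom',.121,.126),('knob',.2015,.113)):
    p=g(a,b); print(n,((p-[250,190])*4).round(0), 'px/mm x',((g(a+.01,b)-p)*.4).round(2))
```

```text
mid lid [289. 223.] px/mm x [-1.19  0.55]
front lid [343. 198.] px/mm x [-1.14  0.53]
spare lid [228.  60.] px/mm x [-1.3   0.51]
spare bottom [227. 218.] px/mm x [-1.26  0.57]
knob [122. 286.] px/mm x [-1.36  0.63]
```

The drum in hand projects within about 3 mm of where it should be, upright over the gap. Next I lower it with a force guard.

Run:
```python
from h import *
env.movel(rk(.121,.0005,.125),.2); env.wait(.1); st('above walls')
b=env.read_contact_force()[2]
for z in(.110,.102,.096,.090,.086,.0835,.082,.081,.080,.079):
    env.movel(rk(.121,.0005,z),.05); st(z)
    if env.read_contact_force()[2]-b>3: break
```

```text
above walls t22.54 x0.1211 y-0.0002 z0.1264 F [0.3, 0.1, -0.8] gap0.522 grip15.0
0.11 t22.99 x0.1210 y0.0006 z0.1097 F [-1.7, -0.6, -1.2] gap0.521 grip15.0
0.102 t23.30 x0.1210 y0.0007 z0.1016 F [0.4, -0.4, -0.5] gap0.521 grip15.0
0.096 t23.57 x0.1210 y0.0006 z0.0957 F [0.4, -0.2, -0.2] gap0.523 grip15.0
0.09 t23.83 x0.1210 y0.0007 z0.0897 F [-1.3, 0.6, 0.0] gap0.521 grip15.0
0.086 t24.08 x0.1210 y0.0006 z0.0858 F [0.1, 0.8, -1.1] gap0.518 grip15.0
0.0835 t24.33 x0.1210 y0.0005 z0.0834 F [0.4, -0.1, -0.3] gap0.522 grip15.0
0.082 t24.58 x0.1210 y0.0005 z0.0819 F [0.3, -0.5, -0.7] gap0.517 grip15.0
0.081 t24.83 x0.1210 y0.0004 z0.0811 F [0.9, -0.8, 0.4] gap0.519 grip15.0
0.08 t25.08 x0.1210 y0.0005 z0.0807 F [0.2, 3.1, 11.0] gap0.520 grip15.0
```

Run:
```python
from h import *
env.movel(rk(.121,.0005,.0812),.05); st()
env.ungrasp(); env.wait(.4); st('open')
env.movel(rk(.121,.0005,.24),.25)
env.move_pose(rk(.2005,.0003,.24),Q); st('over knob')
f=grab('scene')
o=np.zeros((600,800,3),np.uint8)
o[:480,:520]=cv2.resize(f['color'][190:310,250:380,::-1],None,fx=4,fy=4)
cv2.imwrite('pics/c5.png',o)
```

```text
t25.33 x0.1210 y0.0005 z0.0812 F [-0.5, -0.3, -0.5] gap0.522 grip15.0
open t26.54 x0.1210 y0.0005 z0.0812 F [-0.4, 0.1, 0.2] gap0.998 grip0.0
over knob t27.74 x0.2012 y0.0009 z0.2380 F [-0.8, 0.4, 1.0] gap0.996 grip0.0
```

View pics/c5.png

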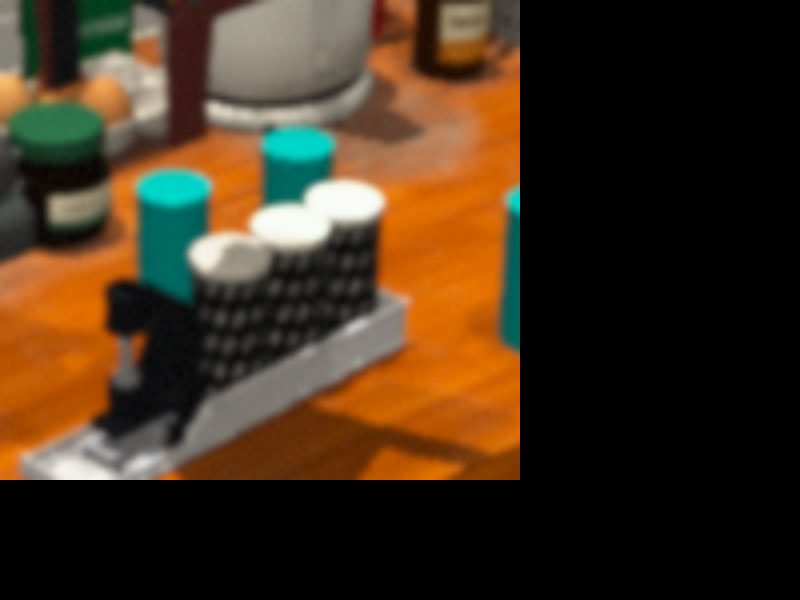

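The picture shows the spare upright in the gap (lid at crop (230,257)), with the follower still parked. Next I unload the pin, lift it, and ease the follower in.

Run:
```python
from h import *
env.movel(rk(.2015,.0005,.13),.25); env.movel(rk(.2015,.0005,.100),.15)
env.close_gripper(25); env.wait(.2); st('grip')
p=np.array(env.read_position())
for d in(.0006,.0012,.0018):
    env.movel(p+EX*d,.02); st('back %.4f'%d)
    if env.read_contact_force()@EX<-7: break
for dz in(.003,.006,.0105): env.movel(p+EX*d+[0,0,dz],.04); st('lift')
```

```text
grip t29.96 x0.2015 y0.0004 z0.1000 F [0.2, -0.6, -0.6] gap0.259 grip25.0
back 0.0006 t30.21 x0.2019 y0.0004 z0.1000 F [-3.5, -1.2, 0.4] gap0.264 grip25.0
back 0.0012 t30.46 x0.2023 y0.0005 z0.0999 F [-7.2, -1.7, -1.3] gap0.259 grip25.0
lift t30.71 x0.2022 y0.0005 z0.1029 F [-7.0, -2.0, -2.2] gap0.261 grip25.0
lift t30.96 x0.2021 y0.0005 z0.1058 F [-7.1, -1.8, -2.1] gap0.263 grip25.0
lift t31.23 x0.2020 y0.0005 z0.1103 F [-8.3, -2.8, -4.0] gap0.259 grip25.0
```

Run:
```python
from h import *
p=np.array(env.read_position())
env.movel(p-EX*.014,.04); st('fwd')
d=.014
while d<.034:
    d+=.0015; env.movel(p-EX*d,.03); st('%.4f'%d)
    if d>.018 and env.read_contact_force()@EX>-2: break
```

```text
fwd t31.74 x0.1872 y0.0006 z0.1099 F [-8.3, -2.9, -3.7] gap0.265 grip25.0
0.0155 t31.99 x0.1858 y0.0006 z0.1099 F [-8.5, -2.9, -3.7] gap0.257 grip25.0
0.0170 t32.24 x0.1843 y0.0005 z0.1100 F [-8.1, -1.9, -4.5] gap0.262 grip25.0
0.0185 t32.49 x0.1828 y0.0006 z0.1100 F [-8.2, -2.6, -3.8] gap0.261 grip25.0
0.0200 t32.74 x0.1814 y0.0006 z0.1100 F [-8.5, -2.4, -3.9] gap0.259 grip25.0
0.0215 t32.99 x0.1799 y0.0006 z0.1100 F [-7.3, -1.6, -4.1] gap0.260 grip25.0
0.0230 t33.24 x0.1784 y0.0006 z0.1100 F [-7.7, -2.0, -4.3] gap0.263 grip25.0
0.0245 t33.49 x0.1770 y0.0006 z0.1100 F [-6.2, -2.1, -4.6] gap0.256 grip25.0
0.0260 t33.74 x0.1759 y0.0006 z0.1101 F [-2.9, -2.4, -3.6] gap0.266 grip25.0
0.0275 t33.99 x0.1750 y0.0005 z0.1103 F [3.6, -0.3, -4.0] gap0.259 grip25.0
```

Run:
```python
from h import *
p=np.array(env.read_position())
for dz in(.003,.006,.008,.0095,.0101):
    env.movel(p-[0,0,dz],.04); st(dz)
    if env.read_contact_force()[2]>4: break
env.ungrasp(); env.wait(.3); st('open')
env.movel(np.array(env.read_position())+[0,0,.17],.3); 
env.move_pose([.35,-.25,.45],Q); env.wait(.5); st()
f=grab('scene'); g=grab('top')
o=np.zeros((600,800,3),np.uint8)
o[:360,:390]=cv2.resize(f['color'][200:320,250:380,::-1],None,fx=3,fy=3)
o[:180,400:790]=cv2.resize(g['color'][240:300,230:360,::-1],None,fx=3,fy=3)
o[370:600,400:707]=cv2.resize(g['color'][160:320,150:490,::-1],(307,230))
cv2.imwrite('pics/c6.png',o)
```

```text
0.003 t34.24 x0.1751 y0.0005 z0.1072 F [3.3, -0.4, -3.0] gap0.259 grip25.0
0.006 t34.49 x0.1751 y0.0005 z0.1042 F [4.6, -0.7, -2.9] gap0.264 grip25.0
0.008 t34.74 x0.1750 y0.0005 z0.1022 F [4.7, -0.7, -2.8] gap0.260 grip25.0
0.0095 t34.99 x0.1750 y0.0005 z0.1008 F [4.1, -0.1, -2.0] gap0.260 grip25.0
0.0101 t35.24 x0.1750 y0.0005 z0.1002 F [5.2, -0.9, -2.8] gap0.260 grip25.0
open t36.63 x0.1749 y0.0005 z0.1002 F [0.3, -0.0, 0.3] gap0.996 grip0.0
t39.51 x-0.2520 y0.1459 z0.2870 F [0.3, 0.4, 0.2] gap1.001 grip0.0
```

View pics/c6.png

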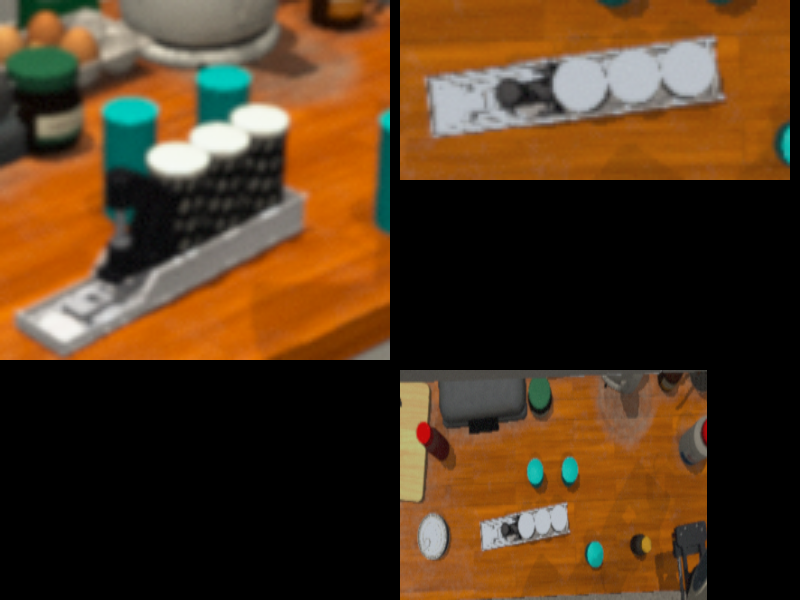

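All three drums stand in a tight row (lids at crop (580,83), (635,76) and (688,68)), with the follower closed up on the last one and the bystanders unmoved.

```bash
python3 -c "
from h import *
print(env.close_job())"
```

```text
the job is handed in; nothing more can be done
None
```

The job is handed in at about 40 s of the 72 s allowed: the spare drum stands third in the row, the follower presses on it with its pin down, and the last pictures show the other things where they were; no verdict was returned.

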